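Unlock the filter selector valve and click it round to the yellow port

TASK

The selector valve on the aquarium's filter deck is locked on its green running port: take the orange key from the key holder, push it fully home in the orange-faced lock beside the valve, turn it clockwise to its stop so that the bolt is drawn, and leave it there. Then turn the valve's black handle clockwise, click by click, until its white pointer rests at the yellow marker, without clicking past it. Leave the other keys in the holder and knock nothing about.

Things in the scene. Friction and masses are not known exactly. Their poses are not given: they have to be found in the camera images.
- valve: six-way selector valve on a white deck plate (200 x 200 x 12 mm), fixed; stands left or right in front of the robot, turned up to 30 degrees. Origin: centre of the plate's underside, on the handle's vertical axis, deck height; z up. Round grey bonnet, 126 mm across, top 92 mm above the deck. The lock stands on the valve's -y side; grey pipe elbows (top 61 mm) on its other sides.
- handle_grip (a point): centre of the valve's black T-bar handle, on the turning axis, 134 mm above the deck. The bar is 110 mm along this frame's x, 16 mm wide along y, from 110 to 148 mm above the deck; beneath it a hub 38 mm across and a skirt 74 mm across, top at 109 mm. The frame turns with the handle; the white pointer lies along its -x.
- pointer (a point): point on the line of the handle's white pointer (white line on the bar's top, white arrow below it), 54 mm from the axis, at the radius of the port markers; moves with the handle
- valve_handle (a joint): valve handle, rad: 0 at the start (pointer at the green running port), grows clockwise seen from above. A spring detent clicks every 60 degrees (1.047 rad) and centres the handle from within half a click; 0.14 N m turns it over a click. It turns only clockwise from the start, five clicks to an end stop; while the bolt is home, less than 3 degrees.
- marker_yellow: yellow round port marker, 15 mm across, 7 mm high, clipped on the bonnet (fixed to it) 54 mm from the axis, two, three or four clicks clockwise of the green one; origin: centre of its underside, 92 mm above the deck
- marker_blue: blue port marker, like the yellow one, on another of these three ports
- marker_red: red port marker, like the yellow one, on another of these three ports
- port_2 (a point): seat of a marker on the bonnet, two clicks clockwise from the start (valve joint 2.094); fixed
- port_3 (a point): the same, three clicks (3.142)
- port_4 (a point): the same, four clicks (4.189)
- lock_face (a point): centre of the key slot in the lock's orange top face, 100 mm above the deck, 100 mm from the handle's axis; axes as valve. Lock 48 x 48 mm. Slot 18.6 mm along y, 8.6 mm along x, 34 mm deep. The key can turn only with its blade wholly below the 8 mm face plate (collar within 2 mm of the face); turned, it is trapped. Bolt guard on the valve's side: 30 mm wide, top at 103 mm.
- lock_bolt (a joint): bolt drawn by the lock's barrel, m: 0 home in the handle (locked), 0.010 fully drawn; handle free from 0.008. The barrel turns with the key, clockwise seen from above, 1.15 rad to its stop; the key has 0.18 rad of play in it, so the key turns about 1.3 rad from the lined-up slot. Friction 0.03 N m; it stays where it is left.
- key_grip (a point): centre of the orange key's bow, 30 mm above its collar's underside. Key stands upright in the holder, 60 g. Bow 34 mm along y, 10 mm thick along x, 44 mm high (6 to 50 mm above the collar's underside). Collar 24 mm across, 6 mm high, rests on the lock's face when fully home. Below: neck 7 mm across, 10 mm long, then blade 16 mm along y, 6 mm along x, 16 mm high. Half turn about z is the same.
- key_black_grip (a point): centre of the bow of the black key, a bystander of the same shape
- key_white_grip (a point): centre of the bow of the white key, a bystander of the same shape
- holder: grey key holder, fixed, left or right in front of the robot: 56 mm (x) by 190 mm (y), 45 mm high, three key places 60 mm apart along y; keys stand with the collar on its top, blade along its y, and must rise 26 mm to come clear. Origin: centre of its underside.
- reagent: bystander, loose: small reagent bottle, 32 mm across and 70 mm high, red cap; origin: centre of its underside
- elbow: bystander, loose: loose grey PVC pipe elbow, about 60 by 46 mm, 56 mm high; origin: centre of its underside
- sample_jar: bystander, loose: glass sample jar with white lid, 48 mm across and 62 mm high; origin: centre of its underside
- test_vial: bystander, loose: glass test vial with black cap, 28 mm across and 55 mm high; origin: centre of its underside
- cartridge: bystander, loose: tall clear filter-media cartridge with black ribbed collar and yellow sponge, 80 mm across and 189 mm high; origin: centre of its underside
- union_nut: bystander, loose: dark grey pipe union nut lying flat, a ring 66 mm across and 26 mm high; origin: centre of its underside
- magnet: bystander, loose: black glass-cleaning magnet with blue grip, 55 by 90 mm, 47 mm high; origin: centre of its underside
- screwdriver: bystander, loose: screwdriver lying on the deck, 160 mm long, handle 26 mm thick; origin at its middle, handle to its -x
Mind the look-alikes: they are no part of the job. Leave any blue look-alike of the part that bears key_grip alone.

How it is judged:
By the outcome, as a careful person would: the job done as asked, in the order asked, and still so for the second after the job is handed in, with the robot touching nothing.
It also fails if it takes over 72 s, if anything falls off the work surface, if the arm or the gripper's body presses on something with over 40 N, if the wrist force passes 120 N, or if a joint passes its speed limit or range.

ROBOT

A 6-joint arm with a two-finger parallel gripper is mounted at the origin on the work surface. World frame = base frame: x ahead of the robot, y to its left, z up, the work surface at z = 0. Lengths are in mm, angles in rad, forces in N, time in s.
With the tool pointing down it reaches from about 275 to 1000 mm from the base axis. Payload 8.4 kg.
Tool frame: the origin (TCP) lies on the centre line of the jaws, within the pads' length; the fingertips stand r.tip_reach ahead of it and the grasp point (between the pads) lies 11 mm behind it (r.tip_reach is the distance from the TCP to the fingertips, in mm); z points along the fingers, y is the line along which they close (so a half turn about z gives the same grasp; the last joint's range is limited). The gripper opens to 85 mm and grips with 20 to 120 N. Pads are 22 mm wide; open, the fingers measure 114 mm over their backs; the gripper's body (76 mm by 85 mm) begins 54 mm behind the grasp point. The pads swing forward as they close: fully open they stand 13 mm farther back than shut.
Start: joints at [-1.109, 0.353, 1.633, -0, 1.155, -0.002], TCP at [279.593, -558.978, 239.281] pointing down, gripper open.
Joint ranges: [-2.63, 2.63], [-0.92, 2.1], [0.06, 2.66], [-1.3, 4.44], [0, 2.69], [-3.02, 3.02]. Speed limits (rad/s): [2.22, 2.22, 2.79, 3.14, 3.14, 3.14].

INTERFACE

Orientations are given as [roll, pitch, yaw] about the fixed x, y, z axes, in that order (R = Rz(yaw) Ry(pitch) Rx(roll)).
In Python, from rig import r gives the robot as it stands.
- The arm moves only by the tool carry_out, never from a script. Its argument "targets" is a list of rows, each an object with "dp": the shift along the tool's x, y, z in mm, a list of three; "yaw": the turn about the tool's z in degrees. A call has 1 to 12 rows; each row is the pose to reach, as a shift and turn from the pose commanded when the call began, along the tool's axes at that moment; what a row does not reach only later rows make up. A row lasts 1/8 s, in which the tool goes at most 62.5 mm and 10.7 degrees, less where a joint would pass 70% of its speed; a pose out of reach is approached as far as the arm can. A call with a gripper value outside its range is refused whole. "fingers" is the opening, from -1 (shut) to 1 (fully open), so that 0 is half open, set as the call begins (left out, the last holds). The fingers move at their own pace and stop on an object; "grip_force" is the grip in N (left out, the last holds). Time passes only in rows, so rows that repeat a pose let the fingers close. It gives the time, the measured TCP pose, the force, the opening and the grip force at its end, in the units of the state.
- r.sense(): the state, without advancing time (a new reading comes with each control period).
- r.grab_frame(name): name is "side" or "top" or "wrist"; returns the picture (480x640x3 uint8, red, green, blue); there is no depth.
- r.get_calibration(name): a dict with "fx", "fy", "cx", "cy" (pixels), "dist_coeffs" ([k1, k2, p1, p2, k3] as OpenCV has them; the pictures are not rectified), "rvec" (rotation vector, rad) and "tvec" (3), from world to camera coordinates, as OpenCV has them. Camera axes: x right, y down, z forward; pixel columns grow to the right and rows downward; lengths in mm; the calibration is good to about 2 mm. A picture is of the moment at which its call begins: read the wrist's pose just before it. get_calibration takes no time and is no camera call; for the wrist camera it gives the pose at the moment of the call.
- r.sign_off(): hands the job in; it is judged then, once.
The state is a dict: "clock": time; "qpos": joint angles; "qvel": joint speeds; "joint_efforts": joint torques, N m; "eef_pos": TCP position; "tcp_rot": TCP orientation; "contact_force": force on the tool from outside, world axes, zero at the start; "wrist_torque": the same for the moment, N m; "opening": opening from 0.0 (shut) to 1.0 (fully open); "grasp_force": force on a finger pad.
Only numpy, scipy, OpenCV 4.12 (cv2) and the standard library are available. Lean on these libraries where they do the work, as an engineer would, in place of code of your own. Each camera call takes 0.05 s, during which the arm holds its last target. There are 200 camera calls.

## Working session

There is one attempt and no reset: what is moved stays moved. The work goes in short steps, Python scripts to look and compute and a tool call to move; the robot and the scene stay as the last step left them, time stands still between calls to the robot, and variables do not carry over. Pictures are saved under pics/ and viewed, at most 10 in all, crops included, and the job is handed in when it is done.

Besides the shell and the picture viewer there is one more tool, called after "Emit:" by a JSON object that holds its "op" and its "data", one argument or row to a line. carry_out: Moves the arm, as the interface text tells. Its arguments: {"type":"object","properties":{"targets":{"type":"array","items":{"type":"object","properties":{"dp":{"type":"array","items":{"type":"number"}},"yaw":{"type":"number"}}}},"fingers":{"type":"number"},"grip_force":{"type":"number"}},"required":["targets"]}

```bash
mkdir -p pics; ls
python3 - <<'E'
from rig import r
import cv2,numpy as np
print(r.tip_reach, r.sense())
for n in ["top","side"]:
    cv2.imwrite(f"pics/{n}0.png",r.grab_frame(n)[:,:,::-1]); print(n,r.get_calibration(n))
print(r.get_calibration("wrist"))
E
```

```text
pics
8.0 {'clock': 0.0, 'qpos': array([-1.10938255e+00,  3.53673248e-01,  1.63412155e+00, -1.73231612e-06,
        1.15518532e+00, -2.40242650e-03]), 'qvel': array([-0.00034843, -0.0005083 , -0.00126331,  0.00031922,  0.00021736,
        0.00076632]), 'joint_efforts': array([-3.68285109e-04, -6.05257559e+01, -3.42063260e+01, -6.59568127e-05,
        9.59810510e-03,  7.72760177e-05]), 'eef_pos': array([ 279.39871571, -558.56412192,  238.55137294]), 'tcp_rot': array([-3.14020519e+00, -1.74941339e-06,  4.63816901e-01]), 'contact_force': array([-1.01085484, -0.04115093, -0.6031379 ]), 'wrist_torque': array([-0.02871733, -0.01389701, -0.02524669]), 'grasp_force': 0.0, 'opening': 1.0039920490269827}
top {'fx': 463.0376280916735, 'fy': 463.0376280916735, 'cx': 326.0328160849058, 'cy': 239.91538579205437, 'dist_coeffs': array([0.02635285, 0.        , 0.        , 0.        , 0.        ]), 'rvec': array([ 2.1782312 , -2.14506686,  0.1404047 ]), 'tvec': array([-4.76819798e-01,  5.79134062e+02,  8.33359983e+02])}
side {'fx': 511.4850199306682, 'fy': 511.4850199306682, 'cx': 317.42052218654527, 'cy': 237.73347862082278, 'dist_coeffs': array([-0.13742119,  0.        ,  0.        ,  0.        ,  0.        ]), 'rvec': array([ 0.81085021, -2.34349128,  1.28937735]), 'tvec': array([475.80100008, 267.47023562, 885.41740583])}
{'fx': 378.7363076717212, 'fy': 378.7363076717212, 'cx': 323.0266918156883, 'cy': 243.95901663977094, 'dist_coeffs': array([0.00023835, 0.        , 0.        , 0.        , 0.        ]), 'rvec': array([-2.43757552,  1.50700252,  0.23783331]), 'tvec': array([-623.87542665,  -39.30563888,  379.4822966 ])}
```

View pics/top0.png

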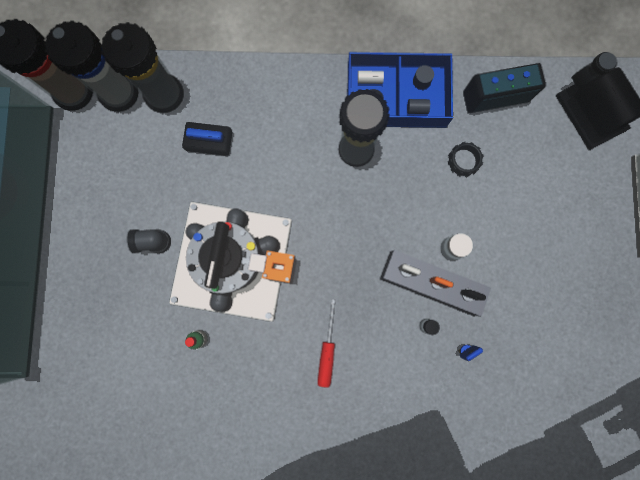

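View pics/side0.png

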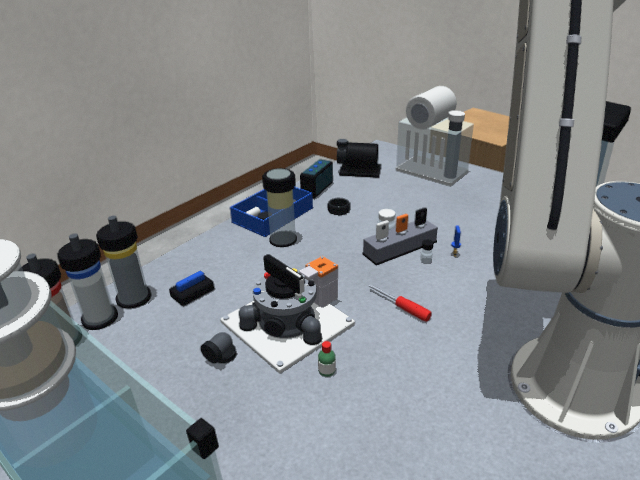

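The top view shows the valve hub at about (222,258) and the lock slot at (278,267). The holder keys are white (410,270), orange (442,282) and black (474,295). A blue look-alike stands alone at (470,352). The markers are blue (198,237), red (229,226), yellow (250,246) and green (~214,290).

The orange key is the middle one in the holder. I'll measure next, with one enlarged crop to confirm it.

```bash
cat > h.py <<'E'
from rig import r
import cv2,numpy as np
from scipy.spatial.transform import Rotation as Ro
def cam(n):
    c=r.get_calibration(n); K=np.array([[c['fx'],0,c['cx']],[0,c['fy'],c['cy']],[0,0,1]]); return K,c['dist_coeffs'],c['rvec'],c['tvec']
def back(C,uv,z):
    K,d,rv,t=C; R=cv2.Rodrigues(rv)[0]
    p=cv2.undistortPoints(np.array(uv,float).reshape(-1,1,2),K,d).reshape(-1,2)
    D=np.c_[p,np.ones(len(p))]@R; o=-R.T@t
    return o+D*((z-o[2])/D[:,2])[:,None]
def proj(C,P): return cv2.projectPoints(np.array(P,float).reshape(-1,3),C[2],C[3],C[0],C[1])[0].reshape(-1,2)
def mask(im,lo,hi):
    return cv2.inRange(cv2.cvtColor(im,cv2.COLOR_RGB2HSV),np.array(lo),np.array(hi))
def blobs(m,mn=15):
    n,l,s,c=cv2.connectedComponentsWithStats(m); return [(c[i].round(1),int(s[i,4]),s[i,:4]) for i in range(1,n) if s[i,4]>=mn]
def shift(p,yaw=None):
    """world TCP target -> tool-frame shift from measured pose"""
    s=r.sense(); R=Ro.from_euler('xyz',s['tcp_rot']).as_matrix()
    return (R.T@(np.array(p)-s['eef_pos'])).round(1), s
E
python3 - <<'E'
from h import *
im=cv2.imread('pics/top0.png')[:,:,::-1].copy(); C=cam('top')
for n,lo,hi,z in [('orange',(8,150,120),(17,255,255),100),('yellow',(22,120,120),(32,255,255),99),('blue',(108,150,80),(125,255,255),99),('red',(0,170,100),(5,255,255),99),('green',(45,80,50),(80,255,255),99)]:
    for c,a,b in blobs(mask(im,lo,hi),8): print(n,c,a,b,back(C,[c],z).round(1))
# plate corners (z=12)
pc=[(190,203),(291,219),(273,320),(170,304)]
P=back(C,pc,12);print(P.round(1),P.mean(0))
h=back(C,[(391,252),(491,287),(479,315),(382,279)],45);print(h.round(1),h.mean(0))
cr=cv2.resize(im[190:380,160:500],None,fx=2.3,fy=2.3,interpolation=cv2.INTER_CUBIC); cv2.imwrite('pics/crop0.png',cr[:,:,::-1])
E
```

```text
orange [278.2 266.2] 590 [264 251  30  31] [[524.2  90.5 100. ]]
orange [443.6 281.7] 89 [435 277  18  10] [[ 502.  -194.1  100. ]]
yellow [250.6 245.8] 52 [247 242   8   8] [[558.9 139.3  99. ]]
blue [404.8  86.7] 3177 [348  53 105  65] [[ 852.5 -129.4   99. ]]
blue [526.3  73.7] 35 [523  71   7   7] [[ 880.  -349.1   99. ]]
blue [510.3  76.8] 36 [507  74   7   7] [[ 873.8 -320.1   99. ]]
blue [494.8  79.7] 36 [492  77   7   7] [[ 868.  -292.1   99. ]]
blue [203.6 133.5] 305 [186 128  36  12] [[758.5 229.4  99. ]]
blue [197.3 236.6] 49 [194 233   8   8] [[573.5 231.9  99. ]]
blue [464.4 347.9] 43 [461 345   9   8] [[ 391.4 -227.4   99. ]]
blue [474.  353.7] 95 [466 348  17  13] [[ 382.1 -243.3   99. ]]
red [228.4 224.1] 8 [226 223   5   4] [[596.3 179.1  99. ]]
red [189.4 341.8] 57 [185 338   9   9] [[394.9 236.1  99. ]]
red [325.7 364.6] 493 [318 343  16  44] [[360.3   6.3  99. ]]
green [215.2 288.8] 15 [212 287   7   4] [[484.1 197.   99. ]]
green [195.9 339.5] 82 [188 333  13  15] [[398.8 225.4  99. ]]
[[649.8 272.8  12. ]
 [621.7  76.7  12. ]
 [428.4 105.9  12. ]
 [455.7 300.3  12. ]] [538.90612323 188.91467269  12.        ]
[[ 557.3 -112.1   45. ]
 [ 495.8 -294.9   45. ]
 [ 444.8 -271.6   45. ]
 [ 507.2  -95.4   45. ]] [ 501.26724313 -193.52170572   45.        ]
```

View pics/crop0.png

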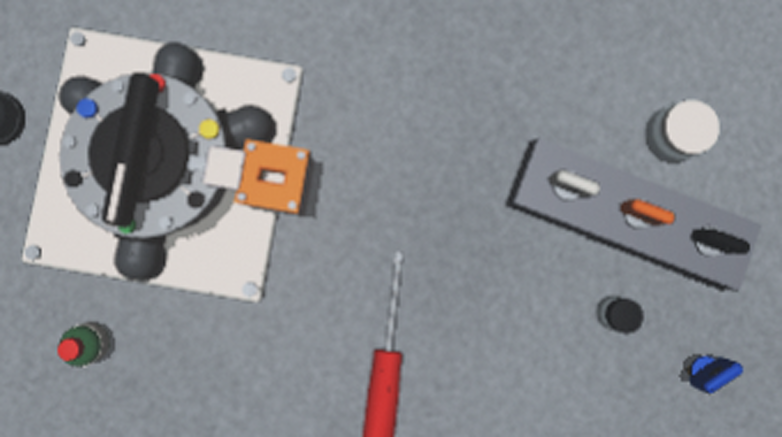

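The crop confirms the orange key is the middle key in the holder, upright, with the blue look-alike standing apart. The valve is at about (539,189) with yaw about -8°. Yellow is at -68° and green at 172°, so yellow is four clicks clockwise. The holder is at about (501,-193.5) with yaw about -18.6°. I'll move above the key.

Emit:
{"op": "carry_out", "data": {
  "targets": [
    {"dp": [40,-25,8],"yaw": -5},
    {"dp": [85,-55,18],"yaw": -10},
    {"dp": [130,-82,28],"yaw": -15},
    {"dp": [175,-110,38],"yaw": -20},
    {"dp": [220,-138,45],"yaw": -26},
    {"dp": [265,-166,45],"yaw": -32},
    {"dp": [310,-194,45],"yaw": -38},
    {"dp": [345,-216,45],"yaw": -42},
    {"dp": [362,-227,45],"yaw": -45},
    {"dp": [362,-227,45],"yaw": -45},
    {"dp": [362,-227,45],"yaw": -45}
  ],
  "fingers": -0.2,
  "grip_force": 40
}}

```text
clock: 1.48
eef_pos: [501.3, -194.8, 194.1]
tcp_rot: [-3.141, 0.0, 1.248]
contact_force: [-0.7, 0.1, 0.9]
opening: 0.398
grasp_force: 0.0
```

Run:
```python
from h import *
s=r.sense(); C=cam('wrist'); im=r.grab_frame('wrist'); cv2.imwrite('pics/w1.png',im[:,:,::-1])
print(s['clock'],s['eef_pos'],s['tcp_rot'],s['qpos'],s['opening'])
for c,a,b in blobs(mask(im,(5,150,100),(17,255,255)),30): print(c,a,b,back(C,[c],95).round(1))
```

```text
1.475 [ 501.26604253 -194.79638989  194.13587478] [-3.14115051e+00  4.19211604e-04  1.24809893e+00] [-3.73162729e-01  2.68680342e-01  1.86405745e+00 -5.20979539e-04
  1.00927535e+00 -5.01877383e-02] 0.39849984691105084
[325.8 248.7] 535 [319 226  14  46] [[ 502.9 -194.7   95. ]]
```

View pics/w1.png

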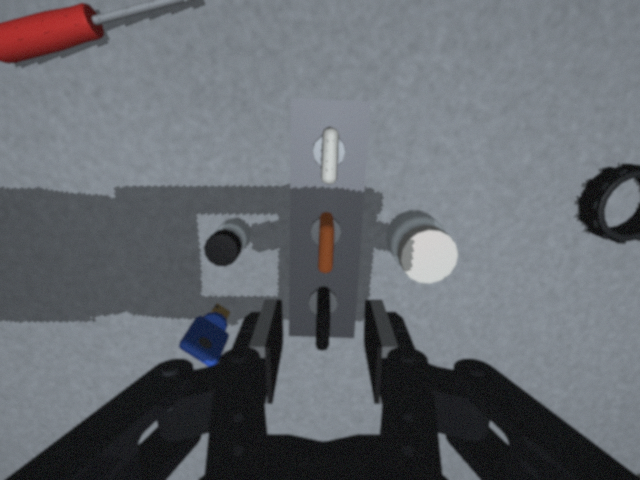

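The wrist view shows the keys white (330,155), orange (326,242) and black (322,318), with the jar at (428,255) and the vial at (223,247). The row is slightly slanted, so I'll work out the true direction and then the lock slot from above.

Run:
```python
from h import *
im=cv2.imread('pics/w1.png')[:,:,::-1].copy(); C=cam('wrist')
hs=cv2.cvtColor(im,cv2.COLOR_RGB2HSV)
for n,m,box in [('or',mask(im,(3,120,60),(20,255,255)),(200,280)),('wh',mask(im,(0,0,150),(180,255,255)),(120,190)),('bk',mask(im,(0,0,0),(180,255,45)),(285,352))]:
    m=m.copy(); m[:box[0]]=0;m[box[1]:]=0;m[:,:316]=0;m[:,342:]=0
    ys,xs=np.nonzero(m); P=np.c_[xs,ys].astype(np.float32); rc=cv2.minAreaRect(P); print(n,rc)
    (cx,cy),_,_=rc; print(back(C,[rc[0]],95).round(1), back(C,[[xs[ys==ys.min()].mean(),ys.min()],[xs[ys==ys.max()].mean(),ys.max()]],95).round(1).tolist())
P=back(C,[(330,155),(322,318)],95); d=P[0]-P[1]; print('yaw of y',np.degrees(np.arctan2(-d[0],d[1])), P)
h=back(C,[(292,100),(281,332),(368,100),(356,335)],45); print(h.round(1))
for i in (0,2): d=h[i]-h[i+1]; print(np.degrees(np.arctan2(-d[0],d[1])))
```

```text
or ((325.4999694824219, 242.5), (58.99999237060547, 12.999998092651367), 90.0)
[[ 504.  -190.8   95. ]] [[510.3, -172.3, 95.0], [497.2, -210.3, 95.0]]
wh ((328.4999694824219, 151.0), (61.99999237060547, 24.999996185302734), 90.0)
[[ 523.9 -136.6   95. ]] [[531.1, -120.4, 95.0], [518.4, -154.4, 95.0]]
bk ((322.5, 317.5), (61.0, 13.0), 90.0)
[[ 484.8 -241.9   95. ]] [[492.8, -220.3, 95.0], [476.3, -264.8, 95.0]]
yaw of y -21.094365266233744 [[ 524.05291664 -139.15525309   95.        ]
 [ 484.31844833 -242.15969462   95.        ]]
[[ 510.1  -99.2   45. ]
 [ 438.  -270.    45. ]
 [ 560.6 -116.1   45. ]
 [ 497.7 -293.2   45. ]]
-22.88837576211037
-19.567000543516397
```

Run:
```python
from h import *
C=cam('wrist'); R=cv2.Rodrigues(C[2])[0]; print('cam',-R.T@C[3],'axis',R[2])
for yaw in (-19,-21):
  a=np.radians(yaw); ux=np.array([np.cos(a),np.sin(a),0]); uy=np.array([-np.sin(a),np.cos(a),0]); c=np.array([501.3,-193.5,0])
  for k in (60,0,-60):
    print(yaw,k,proj(C,[c+uy*(k+17)+[0,0,95],c+uy*(k-17)+[0,0,95],c+uy*(k+17)+[0,0,51],c+uy*(k-17)+[0,0,51]]).round(0).tolist())
  print(proj(C,[c+uy*95*i+ux*28*j+[0,0,45] for i,j in [(1,-1),(-1,-1),(1,1),(-1,1)]]).round(0).tolist())
```

```text
cam [ 526.20399181 -119.25947393  328.6438134 ] axis [-0.09794697 -0.29308959 -0.95105462]
-19 60 [[324.0, 123.0], [323.0, 181.0], [324.0, 123.0], [323.0, 172.0]]
-19 0 [[323.0, 222.0], [323.0, 272.0], [323.0, 207.0], [323.0, 250.0]]
-19 -60 [[322.0, 307.0], [322.0, 350.0], [322.0, 281.0], [322.0, 319.0]]
[[284.0, 95.0], [289.0, 334.0], [364.0, 96.0], [355.0, 335.0]]
-21 60 [[328.0, 123.0], [326.0, 181.0], [328.0, 123.0], [325.0, 172.0]]
-21 0 [[324.0, 222.0], [322.0, 272.0], [324.0, 207.0], [322.0, 250.0]]
-21 -60 [[320.0, 307.0], [318.0, 350.0], [321.0, 281.0], [319.0, 319.0]]
[[289.0, 94.0], [285.0, 333.0], [369.0, 98.0], [351.0, 335.0]]
```

Emit:
{"op": "carry_out", "data": {
  "targets": [
    {"dp": [1,1.4,30],"yaw": 2.5},
    {"dp": [1,1.4,60],"yaw": 2.5},
    {"dp": [1,1.4,90],"yaw": 2.5},
    {"dp": [1,1.4,110],"yaw": 2.5},
    {"dp": [1,1.4,122],"yaw": 2.5},
    {"dp": [1,1.4,126],"yaw": 2.5},
    {"dp": [1,1.4,126],"yaw": 2.5},
    {"dp": [1,1.4,126],"yaw": 2.5}
  ]
}}

```text
clock: 2.52
eef_pos: [503.9, -193.8, 69.0]
tcp_rot: [3.14, 0.0, 1.205]
contact_force: [0.3, -0.1, -0.4]
opening: 0.397
grasp_force: 0.0
```

Emit:
{"op": "carry_out", "data": {
  "targets": [
    {"dp": [0,0,0],"yaw": 0},
    {"dp": [0,0,0],"yaw": 0},
    {"dp": [0,0,0],"yaw": 0},
    {"dp": [0,0,0],"yaw": 0},
    {"dp": [0,0,0],"yaw": 0},
    {"dp": [0,0,0],"yaw": 0}
  ],
  "fingers": -1,
  "grip_force": 50
}}

```text
clock: 3.28
eef_pos: [503.8, -193.6, 68.9]
tcp_rot: [3.141, -0.0, 1.206]
contact_force: [-1.3, 0.2, 6.5]
opening: 0.108
grasp_force: 49.1
```

Emit:
{"op": "carry_out", "data": {
  "targets": [
    {"dp": [0,0,-5],"yaw": 0},
    {"dp": [0,0,-15],"yaw": 0},
    {"dp": [0,0,-30],"yaw": 0},
    {"dp": [0,0,-50],"yaw": 0},
    {"dp": [0,0,-80],"yaw": 0},
    {"dp": [0,0,-110],"yaw": 0},
    {"dp": [0,0,-120],"yaw": 0},
    {"dp": [0,0,-120],"yaw": 0}
  ]
}}

```text
clock: 4.28
eef_pos: [503.7, -193.6, 188.9]
tcp_rot: [3.14, 0.0, 1.206]
contact_force: [-0.2, -0.3, -0.5]
opening: 0.11
grasp_force: 48.7
```

Run:
```python
from h import *
C=cam('wrist'); im=r.grab_frame('wrist'); cv2.imwrite('pics/w2.png',im[:,:,::-1]); s=r.sense()
print(s['eef_pos'],s['tcp_rot'],s['opening'],s['grasp_force'],s['contact_force'])
for c,a,b in blobs(mask(im,(5,130,60),(20,255,255)),30): print(c,a,b)
```

```text
[ 503.1349177  -193.41875918  187.96368149] [-3.14137311e+00  5.73370011e-06  1.20553677e+00] 0.11089446543206771 48.66637945175171 [-0.36428723 -0.51276363 -0.64688981]
[323.  348.1] 3152 [309 281  29 130]
```

View pics/w2.png

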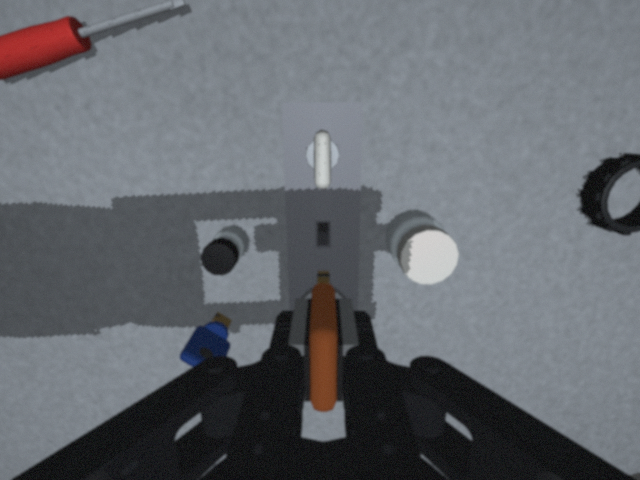

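The key is in the jaws, with its bow at (323,281–411) and the empty slot in the holder at (323,234). I'll use the slot to find the key's offset in the hand and check it against the bow's end.

```bash
cat >> h.py <<'E'
def slot(im,C,uv,z,w=14,thr=0.6):
    """dark slot centroid near uv, back-projected"""
    g=cv2.cvtColor(im,cv2.COLOR_RGB2GRAY).astype(float); u,v=map(int,uv); p=g[v-w:v+w+1,u-w:u+w+1]
    t=p.min()+thr*(np.median(p)-p.min()); ys,xs=np.nonzero(p<t); q=np.c_[xs,ys]+[u-w,v-w]
    return cv2.minAreaRect(q.astype(np.float32)), back(C,[q.min(0)/2+q.max(0)/2],z).round(1)
E
python3 - <<'E'
from h import *
im=cv2.imread('pics/w2.png')[:,:,::-1].copy(); C=cam('wrist'); s=r.sense()
print(slot(im,C,(323,234),45,18))
a=s['tcp_rot'][2]; tx=np.array([np.cos(a),np.sin(a),0]); T=s['eef_pos']
for u in (-2,0,2):
  for zt in (24,26,28):
    print(u,zt,proj(C,[T+tx*(u-17)+[0,0,zt],T+tx*(u+17)+[0,0,zt],T+tx*(u+17)+[0,0,zt-44],T+tx*(u+8)+[0,0,zt-60],T+tx*(u+8)+[0,0,zt-76]])[:,1].round(0))
m=mask(im,(3,100,40),(20,255,255)); ys,xs=np.nonzero(m[270:420,300:346]); 
for y in range(262,415,4): print(y,im[y,323],end=' ')
E
```

```text
(((322.5, 233.5), (23.0, 11.0), 90.0), array([[ 501.8, -195. ,   45. ]]))
-2 24 [411. 327. 275. 280. 268.]
-2 26 [415. 330. 277. 281. 269.]
-2 28 [419. 333. 279. 283. 270.]
0 24 [406. 322. 271. 276. 264.]
0 26 [410. 325. 273. 278. 265.]
0 28 [415. 328. 275. 279. 267.]
2 24 [402. 316. 267. 272. 261.]
2 26 [406. 319. 269. 274. 262.]
2 28 [410. 322. 270. 275. 263.]
262 [70 74 79] 266 [75 77 82] 270 [69 66 65] 274 [36 33 31] 278 [61 52 33] 282 [68 51 30] 286 [75 45 32] 290 [76 43 25] 294 [73 40 21] 298 [73 42 26] 302 [73 42 27] 306 [75 46 21] 310 [73 42 25] 314 [71 41 22] 318 [74 38 19] 322 [74 42 24] 326 [78 45 25] 330 [94 55 28] 334 [113  63  35] 338 [118  65  37] 342 [126  71  43] 346 [126  70  39] 350 [127  72  41] 354 [125  70  37] 358 [125  69  37] 362 [123  69  38] 366 [125  70  40] 370 [126  71  40] 374 [124  67  38] 378 [125  69  37] 382 [125  70  39] 386 [123  68  36] 390 [124  70  38] 394 [125  70  42] 398 [121  67  35] 402 [125  70  41] 406 [121  65  34] 410 [115  72  54] 414 [131 137 144]
```

Emit:
{"op": "carry_out", "data": {
  "targets": [
    {"dp": [20,-6,-20],"yaw": -1},
    {"dp": [55,-16,-40],"yaw": -3},
    {"dp": [95,-28,-54],"yaw": -5},
    {"dp": [135,-40,-54],"yaw": -7},
    {"dp": [175,-52,-54],"yaw": -9},
    {"dp": [215,-64,-54],"yaw": -11},
    {"dp": [250,-75,-54],"yaw": -12},
    {"dp": [268,-80.5,-54],"yaw": -12.8},
    {"dp": [274.3,-82.3,-54],"yaw": -12.8},
    {"dp": [274.3,-82.3,-54],"yaw": -12.8},
    {"dp": [274.3,-82.3,-54],"yaw": -12.8}
  ]
}}

```text
clock: 5.7
eef_pos: [524.5, 91.1, 242.2]
tcp_rot: [-3.141, 0.0, 1.428]
contact_force: [1.0, -0.6, -0.3]
opening: 0.109
grasp_force: 48.6
```

Run:
```python
from h import *
C=cam('wrist'); im=r.grab_frame('wrist'); cv2.imwrite('pics/w3.png',im[:,:,::-1]); s=r.sense()
print(s['eef_pos'],s['tcp_rot'],s['opening'],s['grasp_force'],s['contact_force'],s['qpos'])
for c,a,b in blobs(mask(im,(5,130,60),(20,255,255)),30): print(c,a,b)
print(slot(im,C,(323,234),100,18))
cv2.imwrite('pics/w3c.png',cv2.resize(im[150:330,220:430],None,fx=3,fy=3,interpolation=cv2.INTER_CUBIC)[:,:,::-1])
```

```text
[524.51669609  91.14191574 242.25280564] [-3.14150095e+00  2.26659174e-04  1.42777276e+00] 0.10674314225137875 48.62243592739105 [-0.73442331  0.24206604 -0.41673742] [ 1.69346093e-01  2.06173112e-01  1.82763153e+00 -2.09558565e-04
  1.10794494e+00  3.12463255e-01]
[322.5 230.9] 3055 [292 198  63  63]
[323.  348.4] 3160 [309 281  29 131]
(((323.0, 237.5), (11.0, 12.0), 90.0), array([[523.6,  86.2, 100. ]]))
```

View pics/w3c.png

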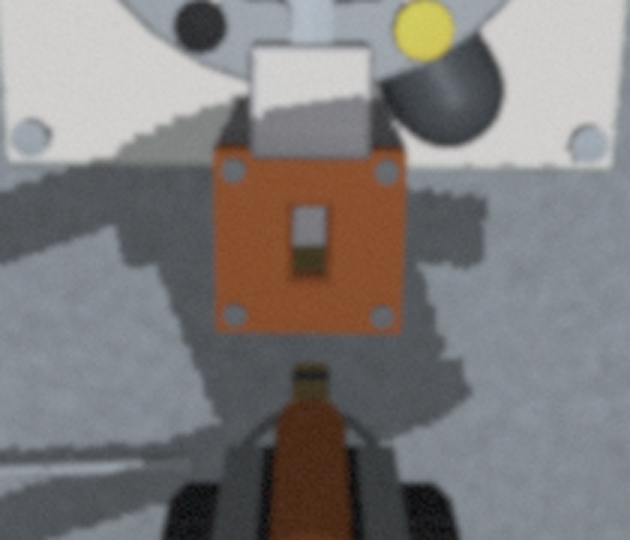

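The lock slot is at (323.2,230.4) against the reference (322.5,233.5), so it needs about 2.3 mm along +x. The yellow marker is beside it at (361,160). I'll correct and descend, stopping just above entry, then go in gently.

Emit:
{"op": "carry_out", "data": {
  "targets": [
    {"dp": [2.3,0.2,20],"yaw": 0},
    {"dp": [2.3,0.2,45],"yaw": 0},
    {"dp": [2.3,0.2,68],"yaw": 0},
    {"dp": [2.3,0.2,82],"yaw": 0},
    {"dp": [2.3,0.2,88],"yaw": 0},
    {"dp": [2.3,0.2,88],"yaw": 0},
    {"dp": [2.3,0.2,88],"yaw": 0}
  ]
}}

```text
clock: 6.62
eef_pos: [525.6, 94.4, 155.0]
tcp_rot: [3.14, -0.0, 1.429]
contact_force: [0.8, -0.4, -0.9]
opening: 0.107
grasp_force: 48.7
```

Emit:
{"op": "carry_out", "data": {
  "targets": [
    {"dp": [0,0,3],"yaw": 0},
    {"dp": [0,0,6],"yaw": 0},
    {"dp": [0,0,8],"yaw": 0},
    {"dp": [0,0,8],"yaw": 0}
  ]
}}

```text
clock: 7.12
eef_pos: [524.9, 94.3, 146.1]
tcp_rot: [-3.141, 0.0, 1.429]
contact_force: [-0.3, -0.8, -1.1]
opening: 0.113
grasp_force: 48.7
```

Emit:
{"op": "carry_out", "data": {
  "targets": [
    {"dp": [0,0,3],"yaw": 0},
    {"dp": [0,0,6],"yaw": 0},
    {"dp": [0,0,9],"yaw": 0},
    {"dp": [0,0,12],"yaw": 0},
    {"dp": [0,0,15],"yaw": 0},
    {"dp": [0,0,18],"yaw": 0},
    {"dp": [0,0,18],"yaw": 0}
  ]
}}

```text
clock: 8.0
eef_pos: [524.9, 94.3, 128.0]
tcp_rot: [-3.141, 0.0, 1.429]
contact_force: [0.2, -0.8, -0.5]
opening: 0.103
grasp_force: 48.7
```

Emit:
{"op": "carry_out", "data": {
  "targets": [
    {"dp": [0,0,1.5],"yaw": 0},
    {"dp": [0,0,3],"yaw": 0},
    {"dp": [0,0,4],"yaw": 0},
    {"dp": [0,0,5],"yaw": 0},
    {"dp": [0,0,5],"yaw": 0},
    {"dp": [0,0,5],"yaw": 0}
  ]
}}

```text
clock: 8.75
eef_pos: [525.1, 94.3, 123.8]
tcp_rot: [3.141, -0.0, 1.429]
contact_force: [-2.1, -0.1, 7.1]
opening: 0.109
grasp_force: 49.7
```

Home: the collar meets the face with about 7 N at the predicted height. Now I'll turn clockwise (tool yaw positive) about the key's own axis.

Emit:
{"op": "carry_out", "data": {
  "targets": [
    {"dp": [0,0.2,0],"yaw": 7},
    {"dp": [0,0.4,0],"yaw": 14},
    {"dp": [-0.1,0.6,0],"yaw": 21},
    {"dp": [-0.2,0.8,0],"yaw": 28},
    {"dp": [-0.3,1.0,0],"yaw": 35},
    {"dp": [-0.4,1.1,0],"yaw": 42},
    {"dp": [-0.6,1.3,0],"yaw": 49},
    {"dp": [-0.8,1.4,0],"yaw": 56},
    {"dp": [-0.9,1.5,0],"yaw": 62},
    {"dp": [-1.0,1.6,0],"yaw": 68},
    {"dp": [-1.0,1.6,0],"yaw": 68}
  ]
}}

```text
clock: 10.12
eef_pos: [527.7, 92.4, 123.9]
tcp_rot: [3.14, -0.002, 0.241]
contact_force: [2.0, -5.2, 1.9]
opening: 0.112
grasp_force: 49.2
```

```bash
python3 -c "
from h import *
s=r.sense();print(s['tcp_rot'],s['wrist_torque'],s['contact_force'],s['eef_pos'])"
```

```text
[ 3.13992223e+00 -2.15519296e-03  2.41285101e-01] [-1.00431479 -0.45706663  0.08167244] [ 2.04549337 -5.2085199   1.91420544] [527.73039194  92.40424927 123.90776064]
```

Emit:
{"op": "carry_out", "data": {
  "targets": [
    {"dp": [0,0.3,0],"yaw": 3},
    {"dp": [0,0.4,0],"yaw": 5},
    {"dp": [0,0.5,0],"yaw": 7},
    {"dp": [0,0.5,0],"yaw": 9},
    {"dp": [0,0.5,0],"yaw": 10},
    {"dp": [0,0.5,0],"yaw": 10}
  ]
}}

```text
clock: 10.88
eef_pos: [527.8, 91.8, 123.9]
tcp_rot: [3.14, -0.002, 0.068]
contact_force: [2.7, -5.6, 2.5]
opening: 0.113
grasp_force: 49.2
```

```bash
python3 -c "
from h import *
s=r.sense();print(s['tcp_rot'],s['wrist_torque'],s['contact_force'],s['eef_pos'])"
```

```text
[ 3.14002062e+00 -2.32522540e-03  6.81329467e-02] [-1.20989097 -0.41027548  0.13331149] [ 2.68875381 -5.59141245  2.46992273] [527.8098709   91.75978457 123.91034773]
```

Emit:
{"op": "carry_out", "data": {
  "targets": [
    {"dp": [0,0.1,0],"yaw": 2},
    {"dp": [0,0.1,0],"yaw": 4},
    {"dp": [0,0.1,0],"yaw": 5},
    {"dp": [0,0.1,0],"yaw": 5}
  ]
}}

```text
clock: 11.38
eef_pos: [527.8, 91.5, 123.9]
tcp_rot: [3.14, -0.002, -0.018]
contact_force: [1.8, -7.4, 4.3]
opening: 0.11
grasp_force: 49.4
```

```bash
python3 -c "
from h import *
s=r.sense();print(s['tcp_rot'],s['wrist_torque'],s['contact_force'],s['eef_pos'])"
```

```text
[ 3.13971962e+00 -2.35842363e-03 -1.83829086e-02] [-1.40037135 -0.40443364  0.35818994] [ 1.82632772 -7.41949717  4.2896421 ] [527.75791577  91.46350258 123.90829477]
```

Torque jumped to 0.36 N m, so the stop is reached. I'll ease off within the play, release and rise.

Emit:
{"op": "carry_out", "data": {
  "targets": [
    {"dp": [0,0,0],"yaw": -3},
    {"dp": [0,0,0],"yaw": -3}
  ]
}}

```text
clock: 11.62
eef_pos: [527.8, 91.6, 123.9]
tcp_rot: [3.14, -0.002, 0.034]
contact_force: [2.5, -6.8, 3.1]
opening: 0.109
grasp_force: 49.2
```

Emit:
{"op": "carry_out", "data": {
  "targets": [
    {"dp": [0,0,0],"yaw": 0},
    {"dp": [0,0,0],"yaw": 0},
    {"dp": [0,0,0],"yaw": 0},
    {"dp": [0,0,-10],"yaw": 0},
    {"dp": [0,0,-30],"yaw": 0},
    {"dp": [0,0,-60],"yaw": 0},
    {"dp": [0,0,-90],"yaw": 0},
    {"dp": [0,0,-105],"yaw": 0},
    {"dp": [0,0,-105],"yaw": 0}
  ],
  "fingers": -0.3
}}

```text
clock: 12.75
eef_pos: [527.2, 92.7, 229.3]
tcp_rot: [-3.141, -0.002, 0.033]
contact_force: [-0.0, 0.6, -0.2]
opening: 0.351
grasp_force: 0.0
```

Run:
```python
from h import *
C=cam('top'); im=r.grab_frame('top'); print(r.sense()['qpos'],r.sense()['tcp_rot'])
w=r.grab_frame('wrist'); cv2.imwrite('pics/w4.png',w[:,:,::-1])
c=cv2.resize(im[190:350,150:360],(480,366),interpolation=cv2.INTER_CUBIC); w2=cv2.resize(w,(480,360)) 
cv2.imwrite('pics/c4.png',cv2.resize(np.vstack([c[:,:],w2]),None,fx=.8,fy=.8)[:,:,::-1])
```

```text
[1.71195376e-01 2.24424312e-01 1.83822011e+00 3.24261807e-05
 1.07869715e+00 1.70918599e+00] [-3.14152971e+00 -2.44735902e-04  3.27903911e-02]
```

View pics/c4.png

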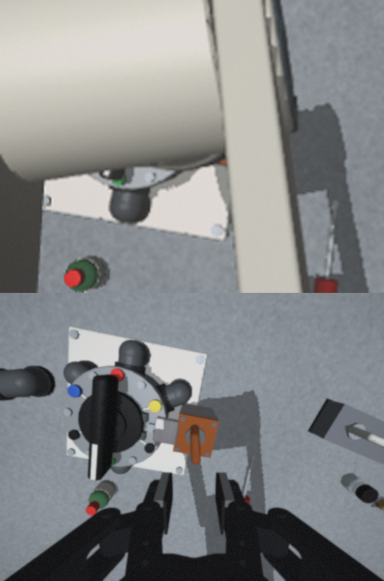

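The wrist view (lower half) shows the key in the lock with its bow turned about 80°, and nothing disturbed. I'll refine the valve axis from the markers in the wrist picture.

Run:
```python
from h import *
im=cv2.imread('pics/w4.png')[:,:,::-1].copy(); C=cam('wrist'); P={}
for n,lo,hi in [('yellow',(22,120,90),(32,255,255)),('blue',(108,150,60),(125,255,255)),('red',(0,150,60),(6,255,255)),('green',(45,60,30),(80,255,255))]:
    for c,a,b in blobs(mask(im,lo,hi),20):
        p=back(C,[c],99)[0]
        if np.hypot(*(p[:2]-[539,189]))<80: print(n,c,a,p.round(1)); P[n]=p
Y,B=P['yellow'],P['blue']
# yellow and blue are 120 deg apart at r=54: centre from them
m=(Y+B)/2; d=(Y-B)[:2]; L=np.hypot(*d); print('chord',L,'expect',54*np.sqrt(3))
n=np.array([-d[1],d[0]])/L; print([m[:2]+k*n*27 for k in (1,-1)])
# bar top line at z=148: dark pixels
g=cv2.cvtColor(im,cv2.COLOR_RGB2GRAY)
u,v=proj(C,[[539,189,148]])[0]; print('axis px',u,v)
```

```text
yellow [258.4 188.4] 300 [559.  139.1  99. ]
blue [124.  163.3] 342 [573.3 230.4  99. ]
red [196. 135.] 267 [593.5 180.   99. ]
green [188.  281.7] 80 [486.7 193.6  99. ]
chord 92.36288475603183 expect 93.53074360871936
[array([592.83844223, 180.6011345 ]), array([539.48611662, 188.93956072])]
axis px 160.79848712001805 233.6798258926126
```

Emit:
{"op": "carry_out", "data": {
  "targets": [
    {"dp": [2,-10,0],"yaw": -9},
    {"dp": [4,-25,0],"yaw": -19},
    {"dp": [7,-42,0],"yaw": -29},
    {"dp": [10,-60,0],"yaw": -39},
    {"dp": [12,-75,0],"yaw": -49},
    {"dp": [14,-87,0],"yaw": -59},
    {"dp": [15.4,-95.8,0],"yaw": -69},
    {"dp": [15.4,-95.8,0],"yaw": -79},
    {"dp": [15.4,-95.8,0],"yaw": -86},
    {"dp": [15.4,-95.8,0],"yaw": -90},
    {"dp": [15.4,-95.8,0],"yaw": -90}
  ],
  "fingers": 0.3
}}

```text
clock: 14.22
eef_pos: [538.2, 188.6, 226.9]
tcp_rot: [-3.139, 0.001, 1.603]
contact_force: [0.4, -0.0, -0.0]
opening: 0.653
grasp_force: 0.0
```

Emit:
{"op": "carry_out", "data": {
  "targets": [
    {"dp": [0,0,3],"yaw": -8},
    {"dp": [0,0,8],"yaw": -18},
    {"dp": [0,0,15],"yaw": -28},
    {"dp": [0,0,22],"yaw": -38},
    {"dp": [0,0,30],"yaw": -48},
    {"dp": [0,0,30],"yaw": -58},
    {"dp": [0,0,30],"yaw": -68},
    {"dp": [0,0,30],"yaw": -76},
    {"dp": [0,0,30],"yaw": -79.6},
    {"dp": [0,0,30],"yaw": -79.6},
    {"dp": [0,0,30],"yaw": -79.6}
  ]
}}

```text
clock: 15.6
eef_pos: [538.7, 188.7, 197.9]
tcp_rot: [-3.141, -0.001, 2.991]
contact_force: [0.3, 0.6, 0.4]
opening: 0.65
grasp_force: 0.0
```

Run:
```python
from h import *
s=r.sense(); print(s['eef_pos'],s['tcp_rot'],s['qpos'],s['opening'])
w=r.grab_frame('wrist'); cv2.imwrite('pics/w5.png',w[:,:,::-1])
```

```text
[538.71972521 188.70435403 197.89321125] [-3.14130434e+00 -5.61954408e-04  2.99050471e+00] [ 3.34294869e-01  3.13533763e-01  1.79092696e+00  8.31775732e-06
  1.03776349e+00 -1.08541782e+00] 0.64985242024178
```

View pics/w5.png

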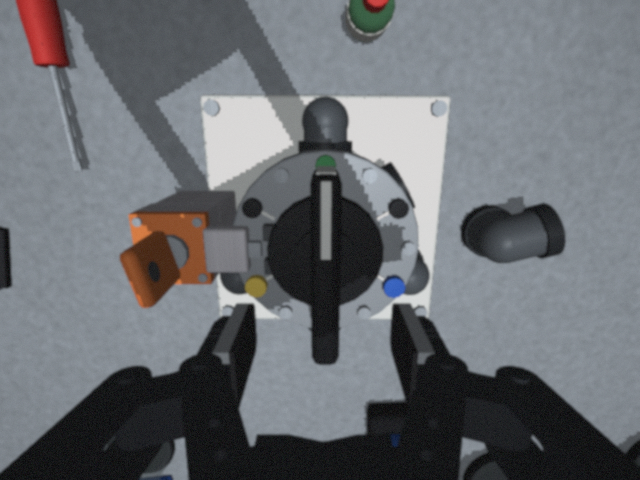

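The wrist view shows the bar centred (column ~325) and aligned between the pads, with the pointer at green (325,162). The key is in the lock, turned. I'll descend, grip and turn one click.

Emit:
{"op": "carry_out", "data": {
  "targets": [
    {"dp": [0,0,20],"yaw": 0},
    {"dp": [0,0,40],"yaw": 0},
    {"dp": [0,0,58],"yaw": 0},
    {"dp": [0,0,70],"yaw": 0},
    {"dp": [0,0,76],"yaw": 0},
    {"dp": [0,0,76],"yaw": 0},
    {"dp": [0,0,76],"yaw": 0}
  ]
}}

```text
clock: 16.52
eef_pos: [539.3, 188.9, 122.8]
tcp_rot: [3.141, 0.001, 2.993]
contact_force: [-0.3, 0.1, -0.0]
opening: 0.651
grasp_force: 0.0
```

Emit:
{"op": "carry_out", "data": {
  "targets": [
    {"dp": [0,0,0],"yaw": 0},
    {"dp": [0,0,0],"yaw": 0},
    {"dp": [0,0,0],"yaw": 0},
    {"dp": [0,0,0],"yaw": 0},
    {"dp": [0,0,0],"yaw": 0},
    {"dp": [0,0,0],"yaw": 0},
    {"dp": [0,0,0],"yaw": 0}
  ],
  "fingers": -1,
  "grip_force": 60
}}

```text
clock: 17.4
eef_pos: [539.7, 189.6, 123.4]
tcp_rot: [3.14, 0.002, 2.993]
contact_force: [-1.0, 4.4, 6.3]
opening: 0.177
grasp_force: 59.1
```

Emit:
{"op": "carry_out", "data": {
  "targets": [
    {"dp": [0,0,0],"yaw": 3},
    {"dp": [0,0,0],"yaw": 7},
    {"dp": [0,0,0],"yaw": 10},
    {"dp": [0,0,0],"yaw": 10}
  ]
}}

```text
clock: 17.9
eef_pos: [539.6, 189.6, 123.4]
tcp_rot: [3.14, 0.001, 2.818]
contact_force: [-1.1, 3.9, 6.7]
opening: 0.178
grasp_force: 59.1
```

```bash
python3 -c "
from h import *
s=r.sense();print(s['tcp_rot'],s['wrist_torque'],s['contact_force'],s['eef_pos'],s['opening'])"
```

```text
[3.13972560e+00 1.32705641e-03 2.81755458e+00] [0.21325142 0.27366727 0.05323193] [-1.05357134  3.93951589  6.74743094] [539.63275621 189.60738182 123.41675891] 0.17825228922969155
```

The handle turns freely (10° at 0.05 N m), so the bolt is drawn. I'll continue to 228°, near the fourth click and within the last joint's range; the detent will centre the handle on release.

Emit:
{"op": "carry_out", "data": {
  "targets": [
    {"dp": [0,0,0],"yaw": 8},
    {"dp": [0,0,0],"yaw": 16},
    {"dp": [0,0,0],"yaw": 24},
    {"dp": [0,0,0],"yaw": 32},
    {"dp": [0,0,0],"yaw": 40},
    {"dp": [0,0,0],"yaw": 48},
    {"dp": [0,0,0],"yaw": 56},
    {"dp": [0,0,0],"yaw": 64},
    {"dp": [0,0,0],"yaw": 72},
    {"dp": [0,0,0],"yaw": 80},
    {"dp": [0,0,0],"yaw": 80}
  ]
}}

```text
clock: 19.27
eef_pos: [539.4, 189.5, 123.4]
tcp_rot: [3.14, -0.001, 1.42]
contact_force: [-1.5, 3.5, 6.8]
opening: 0.178
grasp_force: 59.3
```

Emit:
{"op": "carry_out", "data": {
  "targets": [
    {"dp": [0,0,0],"yaw": 8},
    {"dp": [0,0,0],"yaw": 16},
    {"dp": [0,0,0],"yaw": 24},
    {"dp": [0,0,0],"yaw": 32},
    {"dp": [0,0,0],"yaw": 40},
    {"dp": [0,0,0],"yaw": 48},
    {"dp": [0,0,0],"yaw": 56},
    {"dp": [0,0,0],"yaw": 64},
    {"dp": [0,0,0],"yaw": 72},
    {"dp": [0,0,0],"yaw": 80},
    {"dp": [0,0,0],"yaw": 80}
  ]
}}

```text
clock: 20.65
eef_pos: [539.3, 189.7, 123.4]
tcp_rot: [-3.14, -0.001, 0.023]
contact_force: [-2.2, 2.8, 8.0]
opening: 0.178
grasp_force: 59.7
```

Emit:
{"op": "carry_out", "data": {
  "targets": [
    {"dp": [0,0,0],"yaw": 8},
    {"dp": [0,0,0],"yaw": 16},
    {"dp": [0,0,0],"yaw": 24},
    {"dp": [0,0,0],"yaw": 32},
    {"dp": [0,0,0],"yaw": 40},
    {"dp": [0,0,0],"yaw": 48},
    {"dp": [0,0,0],"yaw": 54},
    {"dp": [0,0,0],"yaw": 58},
    {"dp": [0,0,0],"yaw": 58},
    {"dp": [0,0,0],"yaw": 58}
  ]
}}

```text
clock: 21.9
eef_pos: [539.4, 189.8, 123.4]
tcp_rot: [-3.139, 0.001, -0.987]
contact_force: [-1.8, 3.7, 7.2]
opening: 0.18
grasp_force: 59.8
```

```bash
python3 -c "
from h import *
s=r.sense();print(s['tcp_rot'],s['wrist_torque'],s['contact_force'],s['eef_pos'],s['opening'],s['qpos'])"
```

```text
[-3.13936122e+00  7.84553566e-04 -9.87293032e-01] [ 0.63698138  0.39994792 -0.20171958] [-1.79575667  3.68787963  7.19126844] [539.41844868 189.81761847 123.4334687 ] 0.17961868483404692 [3.34970840e-01 4.07026838e-01 1.84738520e+00 1.69154290e-03
 8.85211435e-01 2.89199140e+00]
```

Emit:
{"op": "carry_out", "data": {
  "targets": [
    {"dp": [0,0,0],"yaw": 0},
    {"dp": [0,0,0],"yaw": 0},
    {"dp": [0,0,0],"yaw": 0},
    {"dp": [0,0,0],"yaw": 0},
    {"dp": [0,0,0],"yaw": 0},
    {"dp": [0,0,0],"yaw": 0},
    {"dp": [0,0,-15],"yaw": 0},
    {"dp": [0,0,-40],"yaw": 0},
    {"dp": [0,0,-70],"yaw": 0},
    {"dp": [0,0,-90],"yaw": 0},
    {"dp": [0,0,-90],"yaw": 0}
  ],
  "fingers": 0.4
}}

```text
clock: 23.28
eef_pos: [540.1, 189.2, 214.7]
tcp_rot: [-3.138, -0.001, -0.987]
contact_force: [0.3, 0.7, -0.5]
opening: 0.701
grasp_force: 0.0
```

Run:
```python
from h import *
s=r.sense(); print(s['clock'],s['eef_pos'],s['contact_force'],s['opening'])
w=r.grab_frame('wrist'); cv2.imwrite('pics/w6.png',w[:,:,::-1])
```

```text
23.275 [540.07936663 189.19205309 214.71408533] [ 0.30606307  0.68965444 -0.50856365] 0.7009037489993436
```

View pics/w6.png

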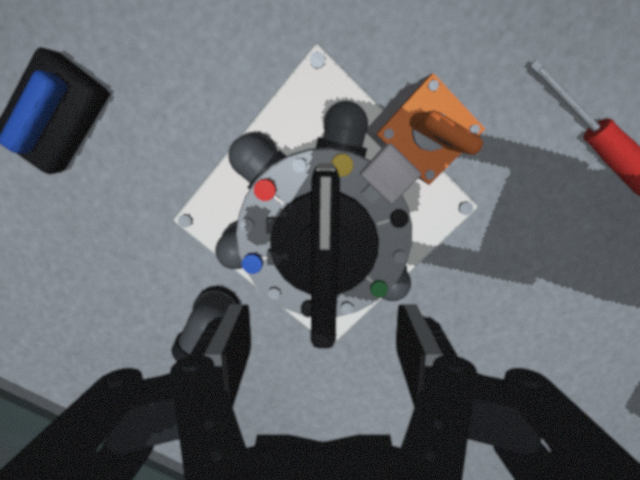

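The pointer at (325,210) still lies about 12° short of yellow at (343,165), because the detent did not pull it in. The last joint is near its limit, so I'll turn the tool back half a turn and regrip.

Emit:
{"op": "carry_out", "data": {
  "targets": [
    {"dp": [0,0,0],"yaw": -9},
    {"dp": [0,0,0],"yaw": -18},
    {"dp": [0,0,0],"yaw": -28},
    {"dp": [0,0,0],"yaw": -38},
    {"dp": [0,0,0],"yaw": -48},
    {"dp": [0,0,0],"yaw": -58},
    {"dp": [0,0,0],"yaw": -68},
    {"dp": [0,0,0],"yaw": -78},
    {"dp": [0,0,0],"yaw": -86},
    {"dp": [0,0,0],"yaw": -90},
    {"dp": [0,0,0],"yaw": -90}
  ]
}}

```text
clock: 24.7
eef_pos: [538.3, 188.6, 211.3]
tcp_rot: [-3.141, 0.002, 0.584]
contact_force: [0.3, 0.1, 1.2]
opening: 0.699
grasp_force: 0.0
```

Emit:
{"op": "carry_out", "data": {
  "targets": [
    {"dp": [0,0,0],"yaw": -9},
    {"dp": [0,0,0],"yaw": -18},
    {"dp": [0,0,0],"yaw": -28},
    {"dp": [0,0,0],"yaw": -38},
    {"dp": [0,0,0],"yaw": -48},
    {"dp": [0,0,0],"yaw": -58},
    {"dp": [0,0,0],"yaw": -68},
    {"dp": [0,0,0],"yaw": -78},
    {"dp": [0,0,0],"yaw": -86},
    {"dp": [0,0,0],"yaw": -90},
    {"dp": [0,0,0],"yaw": -90}
  ]
}}

```text
clock: 26.08
eef_pos: [538.6, 188.7, 211.7]
tcp_rot: [-3.141, -0.0, 2.153]
contact_force: [-0.5, 0.5, -0.8]
opening: 0.7
grasp_force: 0.0
```

```bash
cat >> h.py <<'E'
def stripe(im,C):
    """world angle (deg) of the white line on the bar top (z 148), seen from the axis"""
    hs=cv2.cvtColor(im,cv2.COLOR_RGB2HSV); g=hs[:,:,2].astype(int)
    out=[]
    for a in range(0,360,1):
        t=np.radians(a); P=[[539.5+q*np.cos(t),189+q*np.sin(t),148] for q in range(14,50,3)]
        uv=proj(C,P).round().astype(int)
        if (uv<0).any() or (uv[:,0]>639).any() or (uv[:,1]>479).any(): continue
        # white centre with dark both sides
        v=g[uv[:,1],uv[:,0]]; t2=t+np.pi/2; side=[]
        for s in (-6,6):
            u2=proj(C,[[p[0]+s*np.cos(t2),p[1]+s*np.sin(t2),148] for p in P]).round().astype(int).clip(0,[639,479]); side.append(g[u2[:,1],u2[:,0]])
        out.append((np.mean(v)-np.max([np.mean(x) for x in side]),a))
    return sorted(out)[-4:]
E
python3 - <<'E'
from h import *
s=r.sense(); print(s['clock'],s['eef_pos'],np.degrees(s['tcp_rot'][2]),s['qpos'][5])
C=cam('wrist'); w=r.grab_frame('wrist'); cv2.imwrite('pics/w7.png',w[:,:,::-1])
print(stripe(w,C))
for c,a,b in blobs(mask(w,(22,120,60),(32,255,255)),40): print(c,a,back(C,[c],99))
E
```

```text
26.075 [538.59256451 188.67814322 211.74671482] 123.35979885628768 -0.24786740111474456
[(np.float64(85.75), 302), (np.float64(87.83333333333334), 305), (np.float64(103.91666666666667), 304), (np.float64(106.08333333333333), 303)]
[307.  309.7] 203 [[556.96042806 139.86283263  99.        ]]
```

Emit:
{"op": "carry_out", "data": {
  "targets": [
    {"dp": [0,0,25],"yaw": 0},
    {"dp": [0,0,50],"yaw": 0},
    {"dp": [0,0,72],"yaw": 0},
    {"dp": [0,0,85],"yaw": 0},
    {"dp": [0,0,89],"yaw": 0},
    {"dp": [0,0,89],"yaw": 0},
    {"dp": [0,0,89],"yaw": 0}
  ]
}}

```text
clock: 27.0
eef_pos: [539.4, 189.0, 124.1]
tcp_rot: [3.14, 0.0, 2.155]
contact_force: [0.8, 0.0, 0.1]
opening: 0.701
grasp_force: 0.0
```

Emit:
{"op": "carry_out", "data": {
  "targets": [
    {"dp": [0,0,0],"yaw": 0},
    {"dp": [0,0,0],"yaw": 0},
    {"dp": [0,0,0],"yaw": 0},
    {"dp": [0,0,0],"yaw": 0},
    {"dp": [0,0,0],"yaw": 0},
    {"dp": [0,0,0],"yaw": 0},
    {"dp": [0,0,0],"yaw": 0}
  ],
  "fingers": -1,
  "grip_force": 60
}}

```text
clock: 27.88
eef_pos: [539.7, 189.2, 123.8]
tcp_rot: [3.14, 0.0, 2.155]
contact_force: [3.4, 5.2, 4.7]
opening: 0.175
grasp_force: 61.2
```

Emit:
{"op": "carry_out", "data": {
  "targets": [
    {"dp": [0,0,0],"yaw": 3},
    {"dp": [0,0,0],"yaw": 6},
    {"dp": [0,0,0],"yaw": 9},
    {"dp": [0,0,0],"yaw": 11},
    {"dp": [0,0,0],"yaw": 12},
    {"dp": [0,0,0],"yaw": 12},
    {"dp": [0,0,0],"yaw": 12}
  ]
}}

```text
clock: 28.75
eef_pos: [539.6, 189.2, 123.8]
tcp_rot: [3.14, -0.0, 1.946]
contact_force: [2.8, 4.6, 5.3]
opening: 0.18
grasp_force: 61.3
```

```bash
python3 -c "
from h import *
s=r.sense();print(s['tcp_rot'],s['wrist_torque'],s['contact_force'],s['eef_pos'],s['opening'],s['qpos'])"
```

```text
[ 3.13996450e+00 -1.74454894e-04  1.94573936e+00] [ 0.54359688 -0.29867535 -0.00240407] [2.80369946 4.6341602  5.33857864] [539.56878454 189.21346569 123.76863248] 0.18016619450713364 [ 3.34512397e-01  4.06646779e-01  1.84704295e+00  3.09943421e-04
  8.86283175e-01 -4.06262779e-02]
```

Torque is now zero, so the handle is on the detent. I'll release, rise and check.

Emit:
{"op": "carry_out", "data": {
  "targets": [
    {"dp": [0,0,0],"yaw": 0},
    {"dp": [0,0,0],"yaw": 0},
    {"dp": [0,0,0],"yaw": 0},
    {"dp": [0,0,0],"yaw": 0},
    {"dp": [0,0,0],"yaw": 0},
    {"dp": [0,0,0],"yaw": 0},
    {"dp": [0,0,-15],"yaw": 0},
    {"dp": [0,0,-40],"yaw": 0},
    {"dp": [0,0,-70],"yaw": 0},
    {"dp": [0,0,-95],"yaw": 0},
    {"dp": [0,0,-110],"yaw": 0},
    {"dp": [0,0,-110],"yaw": 0}
  ],
  "fingers": 0.4
}}

```text
clock: 30.25
eef_pos: [539.5, 189.0, 234.6]
tcp_rot: [3.139, 0.0, 1.946]
contact_force: [-0.7, 0.2, 0.1]
opening: 0.696
grasp_force: 0.0
```

Run:
```python
from h import *
s=r.sense(); print(s['clock'],s['contact_force'])
C=cam('wrist'); w=r.grab_frame('wrist'); cv2.imwrite('pics/w8.png',w[:,:,::-1])
print(stripe(w,C))
```

```text
30.25 [-0.65528169  0.23851156  0.05549572]
[(np.float64(87.0), 290), (np.float64(92.25), 293), (np.float64(103.41666666666666), 291), (np.float64(104.49999999999999), 292)]
```

View pics/w8.png

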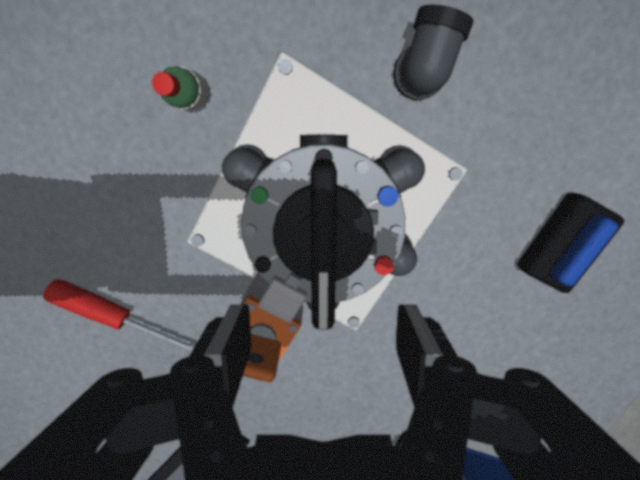

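The pointer lies at -68.5°, on the yellow port (-68.6°); the marker itself is hidden under the bar. The key stands turned in the lock at (260,355), the gripper is clear, and the things around are undisturbed. Handing in.

```bash
python3 -c "
from rig import r
print(r.sign_off())"
```

```text
the job is handed in; nothing more can be done
None
```

The job is handed in at about 30 s: the orange key is fully home in the lock and turned clockwise to its stop, and the valve pointer rests on the yellow port, four clicks round and within 0.2° by camera.

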